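# Lay out a stack of shaft parts for an engine rebuild

### The arm

A 7-joint arm with a two-finger parallel gripper is mounted at the origin on the work surface. World frame = base frame: x ahead of the robot, y to its left, z up, the work surface at z = 0. Lengths are in m, angles in degrees, forces in N, time in s.
With the tool pointing down it reaches from about 0.4 to 0.85 m from the base axis. Payload 10.4 kg.
Tool frame: the origin (TCP) lies on the mounting face of the last link; the fingertips stand 173 mm ahead of it and the grasp point (between the pads) lies 155 mm ahead of it; z points along the fingers, y is the line along which they close (so a half turn about z gives the same grasp; the last joint's range is limited). The gripper opens to 85 mm and grips with 20 to 120 N. Pads are 22 mm wide; open, the fingers measure 114 mm over their backs; the gripper's body (76 mm by 85 mm) begins 54 mm behind the grasp point. The pads swing forward as they close: fully open they stand 13 mm farther back than shut.
Start: joints at [71.07, 19.034, -3.707, 83.658, 1.238, 77.344, -5.071], TCP at [0.189, -0.596, 0.405] pointing down, gripper open.
Joint ranges: [-148.97, 148.97], [-28.65, 121.19], [-84.17, 76.75], [9.2, 138.47], [-72.65, 252.65], [3.7, 117.97], [-149.18, 149.18]. Speed limits (degrees/s): [127.2, 127.2, 159.86, 159.86, 180, 180, 180].

### API

Orientations are given as [roll, pitch, yaw] about the fixed x, y, z axes, in that order (R = Rz(yaw) Ry(pitch) Rx(roll)).
In Python, from rig import telemetry, vision, job gives the robot as it stands.
- The arm moves only by the shell command python3 -m jog 'ROWS' [FORCE]. ROWS is JSON, a list of rows, each an object of numbers: "rx", "ry", "rz": the turn, a rotation vector about the world's x, y, z in degrees; "dx", "dy", "dz": the shift along the world's x, y, z in mm; "gripper": the opening, from 0 (shut) to 1 (fully open). In form: [{"rx": .., "ry": .., "rz": .., "dx": .., "dy": .., "dz": .., "gripper": ..}, ...]. A call has exactly 10 rows; each row shifts and turns the commanded pose from where the row before left it; what a row does not reach is not made up. A row lasts 1/12 s, in which the tool goes at most 41.7 mm and 7.16 degrees, less where a joint would pass 70% of its speed; a pose out of reach is approached as far as the arm can. A call with a gripper value outside its range is refused whole. The fingers move at their own pace and stop on an object; FORCE is the grip in N (left out, the last holds). Time passes only in rows, so rows that do not move let the fingers close, or fill a call up. It gives the time, the measured TCP pose, the force, the opening and the grip force at its end, in the units of the state.
- telemetry.read_state(): the state, without advancing time (a new reading comes with each control period).
- vision.get_image(name): name is "scene" or "side" or "wrist"; returns a dict with "image" (420x560x3 uint8, red, green, blue), "z_map" (420x560 float32, m along the optical axis (not along the pixel's ray), 0 where there is no reading), "mtx" (3x3 intrinsics, pixels), "R" (3x3) and "t" (3): a world point X has camera coordinates R X + t. Camera axes: x right, y down, z forward; pixel columns grow to the right and rows downward; lengths in m; the calibration is good to about 2 mm. A picture is of the moment at which its call begins.
- job.close_job(): hands the job in; it is judged then, once.
The state is a dict: "time": time; "joints": joint angles; "joint_velocities": joint speeds; "joint_efforts": joint torques, N m; "ee_pos": TCP position; "orientation": TCP orientation; "contact_force": force on the tool from outside, world axes, zero at the start; "wrist_torque": the same for the moment, N m; "width": opening from 0.0 (shut) to 1.0 (fully open); "grasp_force": force on a finger pad.
Only numpy, scipy, OpenCV 4.12 (cv2) and the standard library are available. Lean on these libraries where they do the work, as an engineer would, in place of code of your own. Each camera call takes 0.05 s, during which the arm holds its last target. There are 200 camera calls.

### The job

Take the stack of shaft parts apart from the top down, one part at a time and leaving the rest of the stack standing, and set each part down, the same way up, inside the white ring on its own mat: the hex nut on the yellow mat, the brass bush on the green, the bearing on the red and the sprocket on the blue. Do not let go of a part before it rests on its mat, and do not shift or knock over the two standing valve springs.

Things in the scene. Friction and masses are not known exactly. Their poses are not given: they have to be found in the camera images.
- nut_center (a point): the hex nut, pale aluminium-coloured, 26 mm across flats (30 mm across corners), 22 mm tall, top of the stack, loose, about 60 g. Point: its centre, half-way up (11 mm above its underside). z is up; one pair of flats faces its +y and -y, the others every 60 degrees.
- bush_center (a point): the brass bush, a yellow-brown metal cylinder 39 mm diameter, 32 mm tall, second from the top, directly under the nut, loose, about 150 g. Point: its centre, half-way up (16 mm above its underside); z is up.
- bearing_center (a point): the ball bearing, a bright steel cylinder 52 mm diameter, 24 mm tall, with an orange seal on top, third from the top, under the bush, loose, about 200 g. Point: its centre, half-way up (12 mm above its underside); z is up.
- sprocket_center (a point): the double-row chain sprocket, dark steel, 66 mm diameter over the teeth (grips as a plain cylinder), 28 mm tall, bottom of the stack, standing on the bench, under the bearing, loose, about 450 g. Point: its centre, half-way up (14 mm above its underside); z is up. The parts of the stack rest one on another, off-centre by a few mm, 106 mm tall in all.
- yellow_mat: fixed flat round yellow rubber mat, 104 mm diameter, 3 mm thick, with a thin white ring (inner radius 27 mm) around its middle; the place for the nut. Origin: centre of its underside, on the bench (z = 0); its top is 3 mm above.
- green_mat: fixed flat round green rubber mat, 104 mm diameter, 3 mm thick, with a thin white ring (inner radius 31.5 mm) around its middle; the place for the bush. Origin: centre of its underside, on the bench (z = 0); its top is 3 mm above.
- red_mat: fixed flat round red rubber mat, 104 mm diameter, 3 mm thick, with a thin white ring (inner radius 38 mm) around its middle; the place for the bearing. Origin: centre of its underside, on the bench (z = 0); its top is 3 mm above.
- blue_mat: fixed flat round blue rubber mat, 104 mm diameter, 3 mm thick, with a thin white ring (inner radius 45 mm) around its middle; the place for the sprocket. Origin: centre of its underside, on the bench (z = 0); its top is 3 mm above.
- spring_left_center (a point): upright steel valve spring, 32 mm diameter, 55 mm tall, loose, standing on the bench among the mats; a bystander. Point: its centre, half-way up (27.5 mm above its foot). The one on the robot's left (+y).
- spring_right_center (a point): upright steel valve spring, 32 mm diameter, 55 mm tall, loose, standing on the bench among the mats; a bystander. Point: its centre, half-way up (27.5 mm above its foot). The one on the robot's right (-y).

How it is judged:
By the outcome, as a careful person would: the job done as asked, in the order asked, and still so for the second after the job is handed in, with the robot touching nothing.
It also fails if it takes over 118 s, if anything falls off the work surface, if the arm or the gripper's body presses on something with over 40 N, if the wrist force passes 120 N, or if a joint passes its speed limit or range.

## Working session

There is one attempt and no reset: what is moved stays moved. The work goes in short steps, Python scripts to look and compute and a shell command to move; the robot and the scene stay as the last step left them, time stands still between calls to the robot, and variables do not carry over. Pictures are saved under pics/ and viewed, at most 16 in all, crops included, and the job is handed in when it is done.

```bash
mkdir -p pics; python3 - <<'E'
from rig import telemetry, vision
import cv2,numpy as np
s=telemetry.read_state();print({k:np.round(v,3).tolist() for k,v in s.items()})
for n in("scene","side"):
    d=vision.get_image(n);cv2.imwrite(f"pics/{n}0.png",d["image"][...,::-1]);np.savez(f"{n}0.npz",**d)
    print(n,d["mtx"].round(1).tolist(),(-d["R"].T@d["t"]).round(3))
E
```

```text
{'time': 0.0, 'joints': [71.068, 19.073, -3.708, 83.708, 1.238, 77.342, -5.071], 'joint_velocities': [0.117, -0.11, -0.012, -0.006, 0.076, -0.013, -0.032], 'joint_efforts': [-0.001, -62.544, 0.049, -39.16, 0.016, 0.01, -0.0], 'ee_pos': [0.189, -0.595, 0.404], 'orientation': [-179.917, 0.004, 17.638], 'contact_force': [0.976, 0.615, 0.628], 'wrist_torque': [0.022, 0.029, -0.053], 'grasp_force': 0.0, 'width': 1.003}
scene [[461.2, 0.0, 279.7], [0.0, 461.2, 212.2], [0.0, 0.0, 1.0]] [ 1.091 -0.142  0.761]
side [[460.1, 0.0, 283.4], [0.0, 460.1, 217.4], [0.0, 0.0, 1.0]] [0.394 0.656 0.661]
```

View pics/scene0.png

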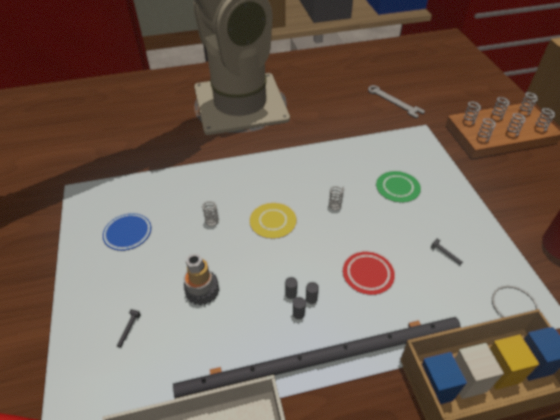

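View pics/side0.png

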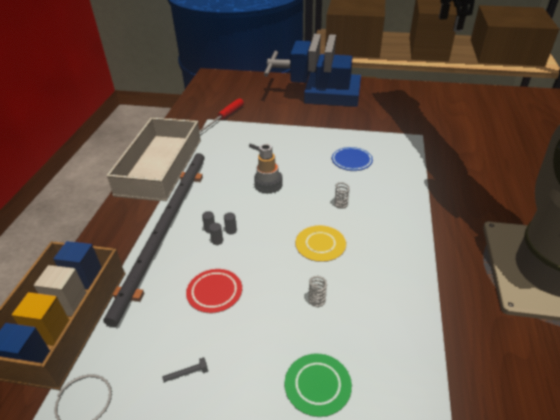

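The scene view shows the stack at about (200,278), mats blue (127,231), yellow (273,220), green (398,186) and red (368,272), and springs at (210,213) and (336,198). The side view shows the stack at (267,168). I'll turn both into positions using the depth clouds.

```bash
cat > h.py <<'E'
import numpy as np,cv2
def cloud(d):
    v,u=np.mgrid[:420,:560];z=d["z_map"].astype(float);K=d["mtx"]
    c=np.stack([(u-K[0,2])/K[0,0]*z,(v-K[1,2])/K[1,1]*z,z],-1)
    P=(c-d["t"])@d["R"];P[z==0]=np.nan
    return P
def fit(p,r):
    from scipy.optimize import least_squares
    f=lambda c:np.hypot(*(p-c).T)-r
    return least_squares(f,p.mean(0),loss="soft_l1",f_scale=.002).x
E
python3 - <<'E'
from h import *
D={n:np.load(n+"0.npz") for n in("scene","side")}
seeds={"scene":dict(blue=(127,231),yellow=(273,220),green=(398,186),red=(368,272)),
 "side":dict(blue=(352,158),yellow=(321,243),green=(318,384),red=(214,290))}
C={n:cloud(d) for n,d in D.items()}
for n,d in D.items():
    P=C[n];hsv=cv2.cvtColor(d["image"],cv2.COLOR_RGB2HSV).astype(int)
    v,u=np.mgrid[:420,:560]
    for k,(a,b) in seeds[n].items():
        m=(np.hypot(u-a,v-b)<45)&(hsv[...,1]>130)&(abs(P[...,2])<.02)
        h0={"blue":107,"yellow":25,"green":70,"red":0}[k]
        m&=(np.minimum(abs(hsv[...,0]-h0),180-abs(hsv[...,0]-h0))<18)
        cs,_=cv2.findContours(m.astype(np.uint8),0,cv2.CHAIN_APPROX_NONE);c=max(cs,key=cv2.contourArea)
        e=cv2.fitEllipse(c)[0]; uv=np.array([e[0],e[1]])
        K=d["mtx"];r=d["R"].T@np.array([(uv[0]-K[0,2])/K[0,0],(uv[1]-K[1,2])/K[1,1],1]);o=-d["R"].T@d["t"]
        q=o+r*(.003-o[2])/r[2]
        print(n,k,uv.round(),q.round(4),np.nanmedian(P[m][:,2]).round(4))
P0=np.concatenate([p.reshape(-1,3) for p in C.values()]);
src=np.repeat([0,1],420*560)
print("scene stack mean",C["scene"][281,200],C["side"][180,267])
s0=C["scene"][283,200][:2]
for nm,lo,hi,r in(("spr",.004,.026,.033),("bear",.031,.049,.026),("bush",.056,.08,.0195),("nut",.087,.102,.0143)):
  for i in(0,1,2):
    p=P0[(src==i)|(i==2)];p=p[(p[:,2]>lo)&(p[:,2]<hi)&(np.hypot(*(p[:,:2]-s0).T)<.06)]
    print(nm,i,len(p),fit(p[:,:2],r).round(4) if len(p)>5 else None)
for nm,n,(a,b) in(("L","scene",(336,198)),("R","scene",(210,213)),("L","side",(317,291)),("R","side",(342,195))):
    q=C[n][b-14:b+15,a-9:a+10].reshape(-1,3);q=q[(q[:,2]>.01)&(q[:,2]<.06)]
    print("spring",nm,n,len(q),fit(q[:,:2],.015).round(4),q[:,2].max().round(3))
q=C["scene"][275:320,280:322].reshape(-1,3);q=q[q[:,2]>.01];print("knobs",q.min(0).round(3),q.max(0).round(3))
E
```

```text
scene blue [126. 231.] [ 0.4006 -0.32    0.003 ] 0.0028
scene yellow [273. 220.] [ 0.448  -0.0098  0.003 ] 0.0024
scene green [398. 185.] [0.4154 0.2965 0.003 ] 0.0025
scene red [368. 272.] [0.6255 0.1428 0.003 ] 0.0024
side blue [352. 158.] [ 0.3986 -0.3175  0.003 ] 0.0019
side yellow [320. 243.] [ 0.443  -0.0051  0.003 ] 0.0018
side green [318. 385.] [0.4135 0.2997 0.003 ] 0.0019
side red [214. 290.] [0.6221 0.1465 0.003 ] 0.0018
scene stack mean [ 0.6062205  -0.17957195  0.0611287 ] [ 0.58234148 -0.15961666  0.03123471]
spr 0 323 [ 0.5843 -0.1826]
spr 1 273 [ 0.5858 -0.1849]
spr 2 596 [ 0.5849 -0.1838]
bear 0 158 [ 0.5879 -0.1839]
bear 1 148 [ 0.5865 -0.1843]
bear 2 306 [ 0.5875 -0.1841]
bush 0 162 [ 0.588  -0.1807]
bush 1 155 [ 0.5866 -0.181 ]
bush 2 317 [ 0.5876 -0.1808]
nut 0 82 [ 0.5889 -0.1834]
nut 1 84 [ 0.5882 -0.1844]
nut 2 166 [ 0.5887 -0.184 ]
spring L scene 206 [0.4357 0.1353] 0.056
spring R scene 218 [ 0.414  -0.1393] 0.055
spring L side 336 [0.4337 0.1362] 0.054
spring R side 217 [ 0.4118 -0.1381] 0.056
knobs [ 0.623 -0.03   0.01 ] [0.693 0.028 0.046]
```

Everything checks out: mat tops and heights are plausible, and the two cameras agree to about 5 mm. I'll move above the stack and look with the wrist camera for the nut's flats.

```bash
python3 -m jog '[{"dx":10,"dy":10,"gripper":1},{"dx":20,"dy":20},{"dx":22,"dy":22},{"dx":22,"dy":22},{"dx":22,"dy":22},{"dx":22,"dy":22},{"dx":22,"dy":23},{"dx":22,"dy":23},{"dx":22,"dy":23},{"dx":22,"dy":23}]' 40
python3 -m jog '[{"dx":22,"dy":23},{"dx":22,"dy":23},{"dx":22,"dy":23},{"dx":22,"dy":23},{"dx":22,"dy":22},{"dx":22,"dy":22},{"dx":22,"dy":22},{"dx":22,"dy":22},{"dx":12,"dy":14},{"dx":5,"dy":6}]'
python3 - <<'E'
from rig import telemetry, vision
import cv2,numpy as np
d=vision.get_image("wrist");cv2.imwrite("pics/w1.png",d["image"][...,::-1]);np.savez("w1.npz",**d)
print((-d["R"].T@d["t"]).round(3),d["R"].round(2).tolist(),telemetry.read_state()["joints"])
d=vision.get_image("scene");np.savez("s1.npz",**d);cv2.imwrite("pics/s1c.png",cv2.resize(d["image"][240:310,160:240,::-1],(640,560),interpolation=2))
E
```

```text
[ 0.265 -0.572  0.374] [[0.3, -0.95, -0.0], [-0.91, -0.29, 0.31], [-0.29, -0.09, -0.95]] [71.0683448  19.06149114 -3.70761895 83.69485985  1.23629792 77.34419233
 -5.07120535]schema error: expected keys rx, ry, rz, dx, dy, dz, gripper
schema error: expected keys rx, ry, rz, dx, dy, dz, gripper
```

View pics/w1.png

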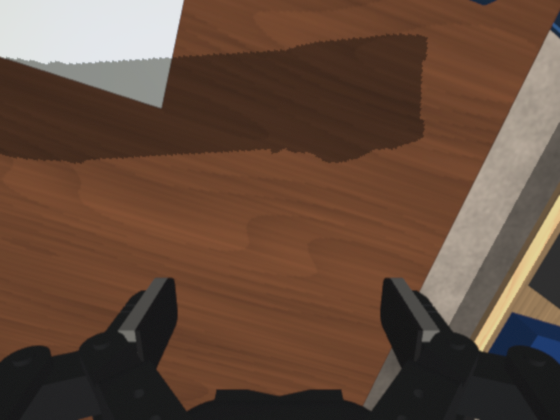

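The rows were refused because every key has to be present, so the arm hasn't moved and the wrist picture only shows the bench and the open fingers. I'll resend with full rows.

```bash
python3 -m jog '[{"rx":0,"ry":0,"rz":0,"dx":10,"dy":10,"dz":0,"gripper":1},{"rx":0,"ry":0,"rz":0,"dx":20,"dy":20,"dz":0,"gripper":1},{"rx":0,"ry":0,"rz":0,"dx":22,"dy":22,"dz":0,"gripper":1},{"rx":0,"ry":0,"rz":0,"dx":22,"dy":22,"dz":0,"gripper":1},{"rx":0,"ry":0,"rz":0,"dx":22,"dy":22,"dz":0,"gripper":1},{"rx":0,"ry":0,"rz":0,"dx":22,"dy":22,"dz":0,"gripper":1},{"rx":0,"ry":0,"rz":0,"dx":22,"dy":23,"dz":0,"gripper":1},{"rx":0,"ry":0,"rz":0,"dx":22,"dy":23,"dz":0,"gripper":1},{"rx":0,"ry":0,"rz":0,"dx":22,"dy":23,"dz":0,"gripper":1},{"rx":0,"ry":0,"rz":0,"dx":22,"dy":23,"dz":0,"gripper":1}]' 40
python3 -m jog '[{"rx":0,"ry":0,"rz":0,"dx":22,"dy":23,"dz":0,"gripper":1},{"rx":0,"ry":0,"rz":0,"dx":22,"dy":23,"dz":0,"gripper":1},{"rx":0,"ry":0,"rz":0,"dx":22,"dy":23,"dz":0,"gripper":1},{"rx":0,"ry":0,"rz":0,"dx":22,"dy":23,"dz":0,"gripper":1},{"rx":0,"ry":0,"rz":0,"dx":22,"dy":22,"dz":0,"gripper":1},{"rx":0,"ry":0,"rz":0,"dx":22,"dy":22,"dz":0,"gripper":1},{"rx":0,"ry":0,"rz":0,"dx":22,"dy":22,"dz":0,"gripper":1},{"rx":0,"ry":0,"rz":0,"dx":22,"dy":22,"dz":0,"gripper":1},{"rx":0,"ry":0,"rz":0,"dx":12,"dy":14,"dz":0,"gripper":1},{"rx":0,"ry":0,"rz":0,"dx":5,"dy":6,"dz":0,"gripper":1}]'
python3 - <<'E'
from rig import telemetry, vision
import cv2,numpy as np
d=vision.get_image("wrist");cv2.imwrite("pics/w2.png",d["image"][...,::-1]);np.savez("w2.npz",**d)
print((-d["R"].T@d["t"]).round(3),telemetry.read_state()["joints"])
E
```

```text
time: 1.03
ee_pos: [0.3967, -0.3832, 0.4049]
orientation: [180.0, -0.0, 17.7]
contact_force: [-0.4, 0.3, 0.1]
width: 1.003
grasp_force: 0.0
time: 1.87
ee_pos: [0.5899, -0.1811, 0.4045]
orientation: [-179.9, -0.0, 17.9]
contact_force: [0.4, -0.4, -0.4]
width: 1.0
grasp_force: 0.0
[ 0.665 -0.157  0.375] [ 31.35308302  19.77157535 -23.62248918  84.01399086   7.87850323
  77.86968474 -64.75867667]
```

View pics/w2.png

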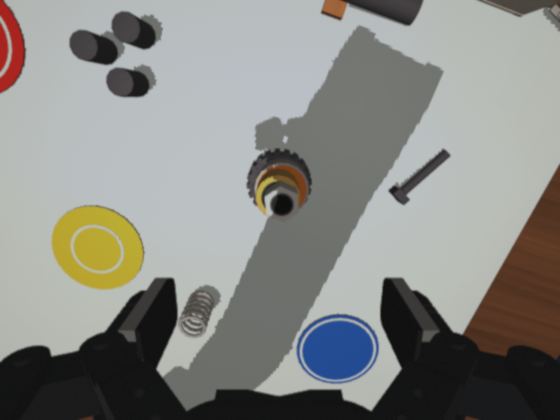

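The wrist view shows the stack from above, with the nut top at about (282,204). I'll enlarge it and fit the nut's hexagon from depth.

```bash
python3 - <<'E'
from h import *
d=np.load("w2.npz");P=cloud(d);z=P[...,2]
v,u=np.mgrid[:420,:560]
near=np.hypot(u-282,v-204)<30
m=near&(z>.1)
p=P[m];print(len(p),p.mean(0).round(4),p.min(0).round(4),p.max(0).round(4))
h=cv2.convexHull((p[:,:2]*1e4).astype(np.int32))
print("area rect",cv2.minAreaRect(h))
q=h[:,0]/1e4
for a in range(0,60,5):  # support width in three directions
    n=np.array([np.cos(np.radians(a+90)),np.sin(np.radians(a+90))])
    w=[np.ptp(q@(np.array([[np.cos(t),-np.sin(t)],[np.sin(t),np.cos(t)]])@n)) for t in np.radians([0,60,120])]
    print(a,np.round(np.array(w)*1e3,1),round(sum(w)*1e3,1))
for nm,lo,hi in(("bush",.078,.09),("bear",.046,.058),("spr",.022,.034)):
    k=(np.hypot(u-280,v-185)<40)&(z>lo)&(z<hi);pp=P[k];hh=(pp[:,:2]*1e5).astype(np.float32);c,r=cv2.minEnclosingCircle(hh);print(nm,len(pp),np.round(np.array(c)/1e5,4),r/1e5)
cv2.imwrite("pics/w2c.png",cv2.resize(d["image"][140:230,235:330,::-1],(570,540),interpolation=2))
E
```

```text
962 [ 0.5919 -0.1828  0.107 ] [ 0.5774 -0.1976  0.1002] [ 0.605  -0.1684  0.1097]
area rect ((5911.41015625, -1829.7841796875), (295.8458251953125, 259.7960205078125), 22.5670108795166)
0 [29.1 29.3 29.3] 87.8
5 [28.6 29.  28.9] 86.5
10 [27.9 28.4 28.3] 84.7
15 [27.  27.7 27.6] 82.3
20 [26.1 26.8 26.7] 79.6
25 [26.5 26.6 26.5] 79.5
30 [27.5 27.5 27.4] 82.3
35 [28.3 28.2 28.2] 84.7
40 [28.8 28.9 28.8] 86.5
45 [29.2 29.3 29.2] 87.7
50 [29.4 29.6 29.4] 88.4
55 [29.5 29.6 29.4] 88.4
bush 612 [ 0.5902 -0.1802] 0.01945760009765625
bear 682 [ 0.5898 -0.1837] 0.02588099365234375
spr 724 [ 0.5883 -0.1818] 0.0331479150390625
```

View pics/w2c.png

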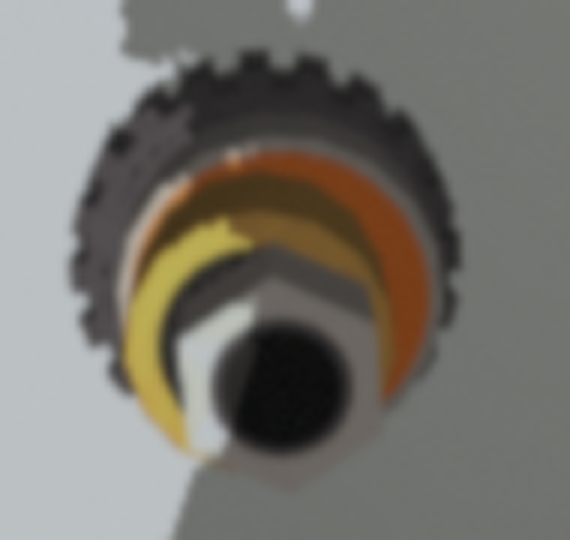

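The nut's flats are square at a tool yaw of 22.5°, with its centre near (0.590, -0.183) and its top at 0.107. I need to turn +4.5° and go down 143 mm, which leaves the tips about 4 mm above the bush.

```bash
python3 -m jog '[{"rx":0,"ry":0,"rz":2,"dx":0,"dy":-1,"dz":-10,"gripper":0.6},{"rx":0,"ry":0,"rz":2,"dx":0,"dy":-1,"dz":-18,"gripper":0.6},{"rx":0,"ry":0,"rz":0.6,"dx":0,"dy":0,"dz":-20,"gripper":0.6},{"rx":0,"ry":0,"rz":0,"dx":0,"dy":0,"dz":-22,"gripper":0.6},{"rx":0,"ry":0,"rz":0,"dx":0,"dy":0,"dz":-22,"gripper":0.6},{"rx":0,"ry":0,"rz":0,"dx":0,"dy":0,"dz":-20,"gripper":0.6},{"rx":0,"ry":0,"rz":0,"dx":0,"dy":0,"dz":-15,"gripper":0.6},{"rx":0,"ry":0,"rz":0,"dx":0,"dy":0,"dz":-8,"gripper":0.6},{"rx":0,"ry":0,"rz":0,"dx":0,"dy":0,"dz":-5,"gripper":0.6},{"rx":0,"ry":0,"rz":0,"dx":0,"dy":0,"dz":-3,"gripper":0.6}]' 40
python3 - <<'E'
from rig import vision
import cv2,numpy as np
a=vision.get_image("wrist")["image"];b=vision.get_image("scene")["image"][225:315,140:260]
cv2.imwrite("pics/c3.png",np.hstack([cv2.resize(a,(400,300)),cv2.resize(b,(400,300),interpolation=2)])[...,::-1])
E
```

```text
time: 2.75
ee_pos: [0.588, -0.1882, 0.2618]
orientation: [180.0, 0.0, 22.2]
contact_force: [-0.3, -0.0, 0.4]
width: 0.602
grasp_force: 0.0
```

View pics/c3.png

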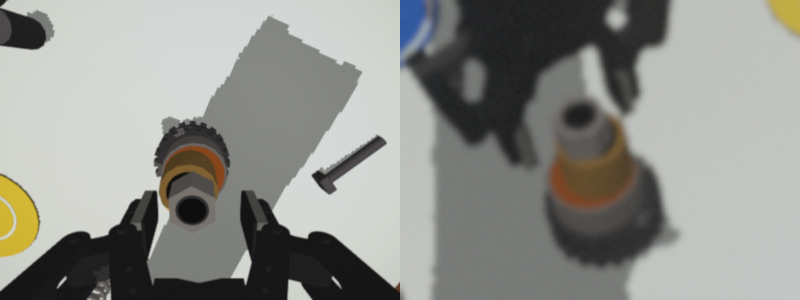

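The tool sits about 5 mm to the -y side of the nut: fingers are centred at column 199 and the nut at 192. The earlier reading was mid-motion. I'll correct by (+2, +4.5, -1), then close.

```bash
python3 -m jog '[{"rx":0,"ry":0,"rz":0.3,"dx":1,"dy":2,"dz":0,"gripper":0.6},{"rx":0,"ry":0,"rz":0,"dx":1,"dy":2.5,"dz":-1,"gripper":0.6},{"rx":0,"ry":0,"rz":0,"dx":0,"dy":0,"dz":0,"gripper":0.6},{"rx":0,"ry":0,"rz":0,"dx":0,"dy":0,"dz":0,"gripper":0.45},{"rx":0,"ry":0,"rz":0,"dx":0,"dy":0,"dz":0,"gripper":0.4},{"rx":0,"ry":0,"rz":0,"dx":0,"dy":0,"dz":0,"gripper":0.35},{"rx":0,"ry":0,"rz":0,"dx":0,"dy":0,"dz":0,"gripper":0.3},{"rx":0,"ry":0,"rz":0,"dx":0,"dy":0,"dz":0,"gripper":0.2},{"rx":0,"ry":0,"rz":0,"dx":0,"dy":0,"dz":0,"gripper":0.1},{"rx":0,"ry":0,"rz":0,"dx":0,"dy":0,"dz":0,"gripper":0.1}]' 40
python3 -m jog '[{"rx":0,"ry":0,"rz":0,"dx":0,"dy":0,"dz":0,"gripper":0.1},{"rx":0,"ry":0,"rz":0,"dx":0,"dy":0,"dz":0,"gripper":0.1},{"rx":0,"ry":0,"rz":0,"dx":0,"dy":0,"dz":1,"gripper":0.1},{"rx":0,"ry":0,"rz":0,"dx":0,"dy":0,"dz":2,"gripper":0.1},{"rx":0,"ry":0,"rz":0,"dx":0,"dy":0,"dz":4,"gripper":0.1},{"rx":0,"ry":0,"rz":0,"dx":0,"dy":0,"dz":8,"gripper":0.1},{"rx":0,"ry":0,"rz":0,"dx":0,"dy":0,"dz":10,"gripper":0.1},{"rx":0,"ry":0,"rz":0,"dx":0,"dy":0,"dz":10,"gripper":0.1},{"rx":0,"ry":0,"rz":0,"dx":0,"dy":0,"dz":10,"gripper":0.1},{"rx":0,"ry":0,"rz":0,"dx":0,"dy":0,"dz":10,"gripper":0.1}]' 40
python3 - <<'E'
from rig import vision
import cv2,numpy as np
d=vision.get_image("wrist");np.savez("w4.npz",**d);a=d["image"];b=vision.get_image("scene")["image"][225:315,140:260]
cv2.imwrite("pics/c4.png",np.hstack([cv2.resize(a,(400,300)),cv2.resize(b,(400,300),interpolation=2)])[...,::-1])
E
```

```text
time: 3.68
ee_pos: [0.5905, -0.1832, 0.2609]
orientation: [180.0, -0.0, 22.5]
contact_force: [-0.5, -0.4, 2.3]
width: 0.292
grasp_force: 39.6
time: 4.52
ee_pos: [0.5904, -0.1831, 0.3173]
orientation: [180.0, -0.0, 22.5]
contact_force: [0.0, 0.1, -0.2]
width: 0.289
grasp_force: 39.3
```

View pics/c4.png

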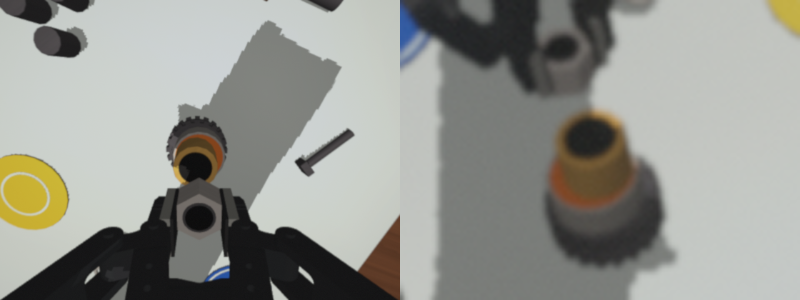

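The nut is held, with width 0.29 matching its 26 mm, and the stack is intact. Next I carry it to the yellow mat, shifting (-145, +175).

```bash
python3 -m jog '[{"rx":0,"ry":0,"rz":0,"dx":-6,"dy":8,"dz":0,"gripper":0.1},{"rx":0,"ry":0,"rz":0,"dx":-14,"dy":17,"dz":0,"gripper":0.1},{"rx":0,"ry":0,"rz":0,"dx":-20,"dy":24,"dz":0,"gripper":0.1},{"rx":0,"ry":0,"rz":0,"dx":-20,"dy":24,"dz":0,"gripper":0.1},{"rx":0,"ry":0,"rz":0,"dx":-20,"dy":24,"dz":0,"gripper":0.1},{"rx":0,"ry":0,"rz":0,"dx":-20,"dy":24,"dz":0,"gripper":0.1},{"rx":0,"ry":0,"rz":0,"dx":-18,"dy":22,"dz":0,"gripper":0.1},{"rx":0,"ry":0,"rz":0,"dx":-14,"dy":17,"dz":-3,"gripper":0.1},{"rx":0,"ry":0,"rz":0,"dx":-9,"dy":10,"dz":-10,"gripper":0.1},{"rx":0,"ry":0,"rz":0,"dx":-4,"dy":5,"dz":-15,"gripper":0.1}]'
python3 -m jog '[{"rx":0,"ry":0,"rz":0,"dx":0,"dy":0,"dz":-20,"gripper":0.1},{"rx":0,"ry":0,"rz":0,"dx":0,"dy":0,"dz":-20,"gripper":0.1},{"rx":0,"ry":0,"rz":0,"dx":0,"dy":0,"dz":-20,"gripper":0.1},{"rx":0,"ry":0,"rz":0,"dx":0,"dy":0,"dz":-16,"gripper":0.1},{"rx":0,"ry":0,"rz":0,"dx":0,"dy":0,"dz":-12,"gripper":0.1},{"rx":0,"ry":0,"rz":0,"dx":0,"dy":0,"dz":-8,"gripper":0.1},{"rx":0,"ry":0,"rz":0,"dx":0,"dy":0,"dz":-4,"gripper":0.1},{"rx":0,"ry":0,"rz":0,"dx":0,"dy":0,"dz":-2,"gripper":0.1},{"rx":0,"ry":0,"rz":0,"dx":0,"dy":0,"dz":0,"gripper":0.1},{"rx":0,"ry":0,"rz":0,"dx":0,"dy":0,"dz":0,"gripper":0.1}]'
python3 - <<'E'
from rig import vision
import cv2,numpy as np
a=vision.get_image("wrist")["image"];b=vision.get_image("scene")["image"][180:255,220:320]
cv2.imwrite("pics/c5.png",np.hstack([cv2.resize(a,(400,300)),cv2.resize(b,(400,300),interpolation=2)])[...,::-1])
E
```

```text
time: 5.45
ee_pos: [0.4438, -0.0061, 0.2879]
orientation: [179.9, -0.0, 22.7]
contact_force: [0.7, 0.9, -0.5]
width: 0.296
grasp_force: 39.4
time: 6.28
ee_pos: [0.4456, -0.0081, 0.1862]
orientation: [180.0, -0.0, 22.5]
contact_force: [0.1, 0.3, -0.3]
width: 0.292
grasp_force: 39.3
```

View pics/c5.png

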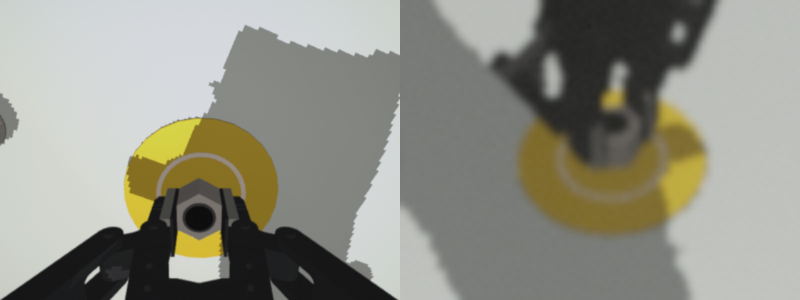

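The nut is centred over the ring (ring columns 160-243, nut at 199). I'll lower the last 6 mm and watch the force.

```bash
python3 -m jog '[{"rx":0,"ry":0,"rz":0,"dx":0,"dy":0,"dz":-1,"gripper":0.1},{"rx":0,"ry":0,"rz":0,"dx":0,"dy":0,"dz":-1,"gripper":0.1},{"rx":0,"ry":0,"rz":0,"dx":0,"dy":0,"dz":-1,"gripper":0.1},{"rx":0,"ry":0,"rz":0,"dx":0,"dy":0,"dz":-1,"gripper":0.1},{"rx":0,"ry":0,"rz":0,"dx":0,"dy":0,"dz":-0.5,"gripper":0.1},{"rx":0,"ry":0,"rz":0,"dx":0,"dy":0,"dz":-0.5,"gripper":0.1},{"rx":0,"ry":0,"rz":0,"dx":0,"dy":0,"dz":-0.5,"gripper":0.1},{"rx":0,"ry":0,"rz":0,"dx":0,"dy":0,"dz":-0.5,"gripper":0.1},{"rx":0,"ry":0,"rz":0,"dx":0,"dy":0,"dz":0,"gripper":0.1},{"rx":0,"ry":0,"rz":0,"dx":0,"dy":0,"dz":0,"gripper":0.1}]'
```

```text
time: 7.22
ee_pos: [0.4454, -0.0081, 0.1799]
orientation: [180.0, 0.0, 22.5]
contact_force: [-1.9, -0.0, 3.9]
width: 0.298
grasp_force: 39.8
```

The nut is resting: 3.9 N upward contact at z = 0.180, the expected height. I'll open, rise and go back to the stack.

```bash
python3 -m jog '[{"rx":0,"ry":0,"rz":0,"dx":0,"dy":0,"dz":0,"gripper":0.35},{"rx":0,"ry":0,"rz":0,"dx":0,"dy":0,"dz":0,"gripper":0.4},{"rx":0,"ry":0,"rz":0,"dx":0,"dy":0,"dz":0,"gripper":0.5},{"rx":0,"ry":0,"rz":0,"dx":0,"dy":0,"dz":0,"gripper":0.6},{"rx":0,"ry":0,"rz":0,"dx":0,"dy":0,"dz":0,"gripper":0.7},{"rx":0,"ry":0,"rz":0,"dx":0,"dy":0,"dz":5,"gripper":0.75},{"rx":0,"ry":0,"rz":0,"dx":0,"dy":0,"dz":15,"gripper":0.75},{"rx":0,"ry":0,"rz":0,"dx":0,"dy":0,"dz":25,"gripper":0.75},{"rx":0,"ry":0,"rz":0,"dx":0,"dy":0,"dz":30,"gripper":0.75},{"rx":0,"ry":0,"rz":0,"dx":0,"dy":0,"dz":30,"gripper":0.75}]'
python3 -m jog '[{"rx":0,"ry":0,"rz":0,"dx":0,"dy":0,"dz":25,"gripper":0.75},{"rx":0,"ry":0,"rz":0,"dx":5,"dy":-7,"dz":15,"gripper":0.75},{"rx":0,"ry":0,"rz":0,"dx":16,"dy":-19,"dz":5,"gripper":0.75},{"rx":0,"ry":0,"rz":0,"dx":21,"dy":-25,"dz":0,"gripper":0.75},{"rx":0,"ry":0,"rz":0,"dx":21,"dy":-25,"dz":0,"gripper":0.75},{"rx":0,"ry":0,"rz":0,"dx":21,"dy":-25,"dz":0,"gripper":0.75},{"rx":0,"ry":0,"rz":0,"dx":21,"dy":-25,"dz":0,"gripper":0.75},{"rx":0,"ry":0,"rz":0,"dx":20,"dy":-24,"dz":0,"gripper":0.75},{"rx":0,"ry":0,"rz":0,"dx":13,"dy":-15,"dz":0,"gripper":0.75},{"rx":0,"ry":0,"rz":0,"dx":6,"dy":-7,"dz":0,"gripper":0.75}]'
python3 -m jog '[{"rx":0,"ry":0,"rz":0,"dx":0,"dy":0,"dz":-10,"gripper":0.75},{"rx":0,"ry":0,"rz":0,"dx":0,"dy":0,"dz":-15,"gripper":0.75},{"rx":0,"ry":0,"rz":0,"dx":0,"dy":0,"dz":-15,"gripper":0.75},{"rx":0,"ry":0,"rz":0,"dx":0,"dy":0,"dz":-10,"gripper":0.75},{"rx":0,"ry":0,"rz":0,"dx":0,"dy":0,"dz":0,"gripper":0.75},{"rx":0,"ry":0,"rz":0,"dx":0,"dy":0,"dz":0,"gripper":0.75},{"rx":0,"ry":0,"rz":0,"dx":0,"dy":0,"dz":0,"gripper":0.75},{"rx":0,"ry":0,"rz":0,"dx":0,"dy":0,"dz":0,"gripper":0.75},{"rx":0,"ry":0,"rz":0,"dx":0,"dy":0,"dz":0,"gripper":0.75},{"rx":0,"ry":0,"rz":0,"dx":0,"dy":0,"dz":0,"gripper":0.75}]'
python3 - <<'E'
from rig import vision
from h import *
d=vision.get_image("wrist");P=cloud(d);a=d["image"].copy();s=vision.get_image("scene");b=s["image"][180:255,220:320]
z=P[...,2];K=d["mtx"]
for nm,lo,hi in(("bush",.078,.09),("bear",.046,.058),("spr",.022,.034)):
    m=(z>lo)&(z<hi)&(np.hypot(P[...,0]-.589,P[...,1]+.182)<.04);h=(P[m][:,:2]*1e5).astype(np.float32);c,r=cv2.minEnclosingCircle(h);print(nm,len(h),np.round(np.array(c)/1e5,4),r/1e5)
cv2.imwrite("pics/c6.png",np.hstack([cv2.resize(a,(400,300)),cv2.resize(b,(400,300),interpolation=2)])[...,::-1])
E
```

```text
time: 8.05
ee_pos: [0.445, -0.0079, 0.286]
orientation: [-180.0, 0.0, 22.6]
contact_force: [1.3, -1.7, -0.8]
width: 0.748
grasp_force: 0.0
time: 8.88
ee_pos: [0.5902, -0.1829, 0.3294]
orientation: [180.0, 0.0, 22.4]
contact_force: [-0.4, 0.3, 0.4]
width: 0.745
grasp_force: 0.0
time: 9.72
ee_pos: [0.5895, -0.1801, 0.2804]
orientation: [180.0, -0.0, 22.5]
contact_force: [0.7, -0.3, 0.0]
width: 0.748
grasp_force: 0.0
bush 4198 [ 0.5899 -0.1806] 0.019716143798828124
bear 1624 [ 0.5899 -0.1837] 0.02601488037109375
spr 1688 [ 0.5884 -0.1816] 0.03317586669921875
```

View pics/c6.png

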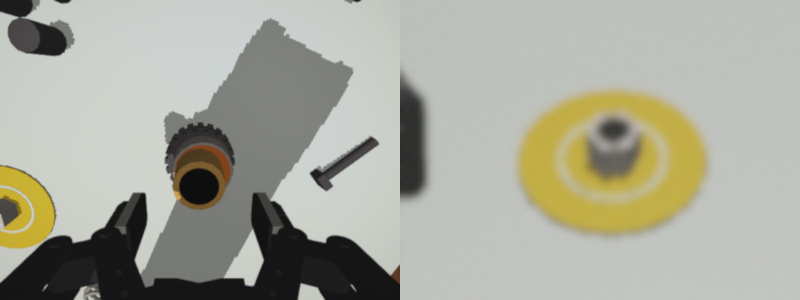

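The nut stands upright inside the white ring. The bush is at (0.590, -0.1805), right under the tool, so I go down 52, grip and lift 60.

```bash
python3 -m jog '[{"rx":0,"ry":0,"rz":0,"dx":0,"dy":0,"dz":-8,"gripper":0.75},{"rx":0,"ry":0,"rz":0,"dx":0,"dy":0,"dz":-14,"gripper":0.75},{"rx":0,"ry":0,"rz":0,"dx":0,"dy":0,"dz":-14,"gripper":0.75},{"rx":0,"ry":0,"rz":0,"dx":0,"dy":0,"dz":-10,"gripper":0.75},{"rx":0,"ry":0,"rz":0,"dx":0,"dy":0,"dz":-5,"gripper":0.75},{"rx":0,"ry":0,"rz":0,"dx":0,"dy":0,"dz":-1,"gripper":0.75},{"rx":0,"ry":0,"rz":0,"dx":0,"dy":0,"dz":0,"gripper":0.65},{"rx":0,"ry":0,"rz":0,"dx":0,"dy":0,"dz":0,"gripper":0.6},{"rx":0,"ry":0,"rz":0,"dx":0,"dy":0,"dz":0,"gripper":0.55},{"rx":0,"ry":0,"rz":0,"dx":0,"dy":0,"dz":0,"gripper":0.5}]' 40
python3 -m jog '[{"rx":0,"ry":0,"rz":0,"dx":0,"dy":0,"dz":0,"gripper":0.45},{"rx":0,"ry":0,"rz":0,"dx":0,"dy":0,"dz":0,"gripper":0.4},{"rx":0,"ry":0,"rz":0,"dx":0,"dy":0,"dz":0,"gripper":0.3},{"rx":0,"ry":0,"rz":0,"dx":0,"dy":0,"dz":0,"gripper":0.2},{"rx":0,"ry":0,"rz":0,"dx":0,"dy":0,"dz":0,"gripper":0.2},{"rx":0,"ry":0,"rz":0,"dx":0,"dy":0,"dz":0,"gripper":0.2},{"rx":0,"ry":0,"rz":0,"dx":0,"dy":0,"dz":0,"gripper":0.2},{"rx":0,"ry":0,"rz":0,"dx":0,"dy":0,"dz":0,"gripper":0.2},{"rx":0,"ry":0,"rz":0,"dx":0,"dy":0,"dz":0,"gripper":0.2},{"rx":0,"ry":0,"rz":0,"dx":0,"dy":0,"dz":0,"gripper":0.2}]' 40
```

```text
time: 10.65
ee_pos: [0.5896, -0.1802, 0.2284]
orientation: [180.0, -0.0, 22.5]
contact_force: [-0.3, 0.2, 0.3]
width: 0.502
grasp_force: 0.0
time: 11.48
ee_pos: [0.5896, -0.1801, 0.2285]
orientation: [180.0, -0.0, 22.5]
contact_force: [-1.1, 0.0, 5.3]
width: 0.448
grasp_force: 39.9
```

```bash
python3 -m jog '[{"rx":0,"ry":0,"rz":0,"dx":0,"dy":0,"dz":1,"gripper":0.2},{"rx":0,"ry":0,"rz":0,"dx":0,"dy":0,"dz":2,"gripper":0.2},{"rx":0,"ry":0,"rz":0,"dx":0,"dy":0,"dz":5,"gripper":0.2},{"rx":0,"ry":0,"rz":0,"dx":0,"dy":0,"dz":10,"gripper":0.2},{"rx":0,"ry":0,"rz":0,"dx":0,"dy":0,"dz":14,"gripper":0.2},{"rx":0,"ry":0,"rz":0,"dx":0,"dy":0,"dz":14,"gripper":0.2},{"rx":0,"ry":0,"rz":0,"dx":0,"dy":0,"dz":14,"gripper":0.2},{"rx":0,"ry":0,"rz":0,"dx":0,"dy":0,"dz":10,"gripper":0.2},{"rx":0,"ry":0,"rz":2,"dx":-3,"dy":8,"dz":0,"gripper":0.2},{"rx":0,"ry":0,"rz":4,"dx":-7,"dy":18,"dz":0,"gripper":0.2}]'
python3 - <<'E'
from rig import vision
from h import *
d=vision.get_image("wrist");P=cloud(d);z=P[...,2]
for nm,lo,hi in(("bear",.046,.058),("spr",.022,.034)):
    m=(z>lo)&(z<hi)&(np.hypot(P[...,0]-.589,P[...,1]+.182)<.04);h=(P[m][:,:2]*1e5).astype(np.float32);c,r=cv2.minEnclosingCircle(h);print(nm,len(h),np.round(np.array(c)/1e5,4),r/1e5)
E
python3 -m jog '[{"rx":0,"ry":0,"rz":4,"dx":-14,"dy":38,"dz":0,"gripper":0.2},{"rx":0,"ry":0,"rz":4,"dx":-14,"dy":38,"dz":0,"gripper":0.2},{"rx":0,"ry":0,"rz":4,"dx":-14,"dy":38,"dz":0,"gripper":0.2},{"rx":0,"ry":0,"rz":4,"dx":-14,"dy":38,"dz":0,"gripper":0.2},{"rx":0,"ry":0,"rz":4,"dx":-14,"dy":38,"dz":0,"gripper":0.2},{"rx":0,"ry":0,"rz":4,"dx":-14,"dy":38,"dz":0,"gripper":0.2},{"rx":0,"ry":0,"rz":4,"dx":-14,"dy":38,"dz":0,"gripper":0.2},{"rx":0,"ry":0,"rz":4,"dx":-14,"dy":38,"dz":0,"gripper":0.2},{"rx":0,"ry":0,"rz":4,"dx":-14,"dy":38,"dz":0,"gripper":0.2},{"rx":0,"ry":0,"rz":4,"dx":-14,"dy":38,"dz":0,"gripper":0.2}]'
python3 -m jog '[{"rx":0,"ry":0,"rz":3,"dx":-10,"dy":30,"dz":0,"gripper":0.2},{"rx":0,"ry":0,"rz":1,"dx":-8,"dy":22,"dz":0,"gripper":0.2},{"rx":0,"ry":0,"rz":0,"dx":-5,"dy":13,"dz":-5,"gripper":0.2},{"rx":0,"ry":0,"rz":0,"dx":-2,"dy":7,"dz":-12,"gripper":0.2},{"rx":0,"ry":0,"rz":0,"dx":0,"dy":0,"dz":-18,"gripper":0.2},{"rx":0,"ry":0,"rz":0,"dx":0,"dy":0,"dz":-20,"gripper":0.2},{"rx":0,"ry":0,"rz":0,"dx":0,"dy":0,"dz":-18,"gripper":0.2},{"rx":0,"ry":0,"rz":0,"dx":0,"dy":0,"dz":-14,"gripper":0.2},{"rx":0,"ry":0,"rz":0,"dx":0,"dy":0,"dz":-10,"gripper":0.2},{"rx":0,"ry":0,"rz":0,"dx":0,"dy":0,"dz":-6,"gripper":0.2}]'
python3 -m jog '[{"rx":0,"ry":0,"rz":0,"dx":0,"dy":0,"dz":-4,"gripper":0.2},{"rx":0,"ry":0,"rz":0,"dx":0,"dy":0,"dz":-2,"gripper":0.2},{"rx":0,"ry":0,"rz":0,"dx":0,"dy":0,"dz":-1,"gripper":0.2},{"rx":0,"ry":0,"rz":0,"dx":0,"dy":0,"dz":-1,"gripper":0.2},{"rx":0,"ry":0,"rz":0,"dx":0,"dy":0,"dz":0,"gripper":0.2},{"rx":0,"ry":0,"rz":0,"dx":0,"dy":0,"dz":0,"gripper":0.2},{"rx":0,"ry":0,"rz":0,"dx":0,"dy":0,"dz":0,"gripper":0.2},{"rx":0,"ry":0,"rz":0,"dx":0,"dy":0,"dz":0,"gripper":0.2},{"rx":0,"ry":0,"rz":0,"dx":0,"dy":0,"dz":0,"gripper":0.2},{"rx":0,"ry":0,"rz":0,"dx":0,"dy":0,"dz":0,"gripper":0.2}]'
python3 - <<'E'
from rig import vision
import cv2,numpy as np
a=vision.get_image("wrist")["image"];b=vision.get_image("scene")["image"][150:225,350:450]
cv2.imwrite("pics/c7.png",np.hstack([cv2.resize(a,(400,300)),cv2.resize(b,(400,300),interpolation=2)])[...,::-1])
E
```

```text
time: 12.32
ee_pos: [0.5794, -0.1558, 0.2986]
orientation: [179.9, -0.0, 28.5]
contact_force: [-0.6, 0.5, -1.9]
width: 0.44
grasp_force: 40.3
bear 4193 [ 0.59   -0.1835] 0.02598610595703125
spr 1519 [ 0.5885 -0.1815] 0.03307213134765625
time: 13.2
ee_pos: [0.4376, 0.2277, 0.2977]
orientation: [180.0, 0.0, 68.8]
contact_force: [1.0, 0.7, -1.0]
width: 0.442
grasp_force: 40.5
time: 14.03
ee_pos: [0.4139, 0.2978, 0.1936]
orientation: [-179.9, 0.1, 72.6]
contact_force: [-1.5, -0.5, -1.0]
width: 0.444
grasp_force: 40.5
time: 14.87
ee_pos: [0.4144, 0.2979, 0.1868]
orientation: [180.0, -0.0, 72.5]
contact_force: [-0.2, -0.3, -0.7]
width: 0.443
grasp_force: 40.5
```

View pics/c7.png

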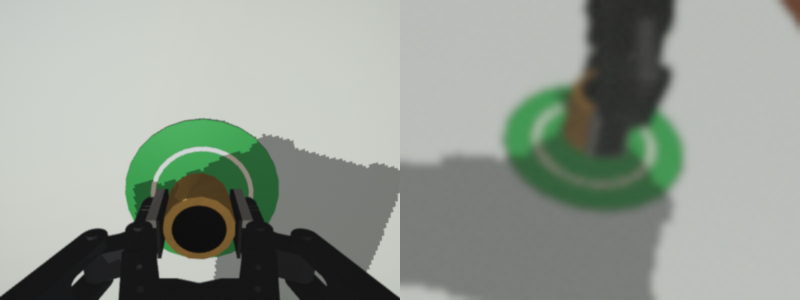

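The bush is centred over the green ring (columns 152-253, bush at 201), and the bearing and sprocket haven't moved. I'll lower the last 7 mm.

```bash
python3 -m jog '[{"rx":0,"ry":0,"rz":0,"dx":0,"dy":0,"dz":-1.5,"gripper":0.2},{"rx":0,"ry":0,"rz":0,"dx":0,"dy":0,"dz":-1.5,"gripper":0.2},{"rx":0,"ry":0,"rz":0,"dx":0,"dy":0,"dz":-1,"gripper":0.2},{"rx":0,"ry":0,"rz":0,"dx":0,"dy":0,"dz":-1,"gripper":0.2},{"rx":0,"ry":0,"rz":0,"dx":0,"dy":0,"dz":-1,"gripper":0.2},{"rx":0,"ry":0,"rz":0,"dx":0,"dy":0,"dz":-0.5,"gripper":0.2},{"rx":0,"ry":0,"rz":0,"dx":0,"dy":0,"dz":-0.5,"gripper":0.2},{"rx":0,"ry":0,"rz":0,"dx":0,"dy":0,"dz":0,"gripper":0.2},{"rx":0,"ry":0,"rz":0,"dx":0,"dy":0,"dz":0,"gripper":0.2},{"rx":0,"ry":0,"rz":0,"dx":0,"dy":0,"dz":0,"gripper":0.2}]'
```

```text
time: 15.8
ee_pos: [0.4144, 0.2979, 0.1798]
orientation: [180.0, -0.0, 72.5]
contact_force: [0.5, -0.3, -0.3]
width: 0.443
grasp_force: 40.5
```

```bash
python3 -m jog '[{"rx":0,"ry":0,"rz":0,"dx":0,"dy":0,"dz":-0.3,"gripper":0.2},{"rx":0,"ry":0,"rz":0,"dx":0,"dy":0,"dz":-0.3,"gripper":0.2},{"rx":0,"ry":0,"rz":0,"dx":0,"dy":0,"dz":-0.3,"gripper":0.2},{"rx":0,"ry":0,"rz":0,"dx":0,"dy":0,"dz":0,"gripper":0.2},{"rx":0,"ry":0,"rz":0,"dx":0,"dy":0,"dz":0,"gripper":0.2},{"rx":0,"ry":0,"rz":0,"dx":0,"dy":0,"dz":0,"gripper":0.2},{"rx":0,"ry":0,"rz":0,"dx":0,"dy":0,"dz":0,"gripper":0.2},{"rx":0,"ry":0,"rz":0,"dx":0,"dy":0,"dz":0,"gripper":0.2},{"rx":0,"ry":0,"rz":0,"dx":0,"dy":0,"dz":0,"gripper":0.2},{"rx":0,"ry":0,"rz":0,"dx":0,"dy":0,"dz":0,"gripper":0.2}]'
```

```text
time: 16.63
ee_pos: [0.4144, 0.298, 0.1794]
orientation: [180.0, 0.0, 72.5]
contact_force: [-2.8, -3.1, 8.4]
width: 0.446
grasp_force: 41.5
```

The bush is resting (8.4 N up). I'll release it, rise and return to the stack for the bearing at (0.590, -0.1836), keeping this yaw.

```bash
python3 -m jog '[{"rx":0,"ry":0,"rz":0,"dx":0,"dy":0,"dz":0,"gripper":0.5},{"rx":0,"ry":0,"rz":0,"dx":0,"dy":0,"dz":0,"gripper":0.6},{"rx":0,"ry":0,"rz":0,"dx":0,"dy":0,"dz":0,"gripper":0.7},{"rx":0,"ry":0,"rz":0,"dx":0,"dy":0,"dz":0,"gripper":0.8},{"rx":0,"ry":0,"rz":0,"dx":0,"dy":0,"dz":1,"gripper":0.9},{"rx":0,"ry":0,"rz":0,"dx":0,"dy":0,"dz":9,"gripper":1},{"rx":0,"ry":0,"rz":0,"dx":0,"dy":0,"dz":20,"gripper":1},{"rx":0,"ry":0,"rz":0,"dx":0,"dy":0,"dz":30,"gripper":1},{"rx":0,"ry":0,"rz":0,"dx":0,"dy":0,"dz":30,"gripper":1},{"rx":0,"ry":0,"rz":0,"dx":0,"dy":-5,"dz":25,"gripper":1}]'
python3 -m jog '[{"rx":0,"ry":0,"rz":0,"dx":6,"dy":-16,"dz":15,"gripper":1},{"rx":0,"ry":0,"rz":0,"dx":12,"dy":-30,"dz":10,"gripper":1},{"rx":0,"ry":0,"rz":0,"dx":14,"dy":-38,"dz":0,"gripper":1},{"rx":0,"ry":0,"rz":0,"dx":14,"dy":-38,"dz":0,"gripper":1},{"rx":0,"ry":0,"rz":0,"dx":14,"dy":-38,"dz":0,"gripper":1},{"rx":0,"ry":0,"rz":0,"dx":14,"dy":-38,"dz":0,"gripper":1},{"rx":0,"ry":0,"rz":0,"dx":14,"dy":-38,"dz":0,"gripper":1},{"rx":0,"ry":0,"rz":0,"dx":14,"dy":-38,"dz":0,"gripper":1},{"rx":0,"ry":0,"rz":0,"dx":14,"dy":-38,"dz":0,"gripper":1},{"rx":0,"ry":0,"rz":0,"dx":14,"dy":-38,"dz":0,"gripper":1}]'
python3 -m jog '[{"rx":0,"ry":0,"rz":0,"dx":14,"dy":-38,"dz":0,"gripper":1},{"rx":0,"ry":0,"rz":0,"dx":14,"dy":-38,"dz":0,"gripper":1},{"rx":0,"ry":0,"rz":0,"dx":12,"dy":-28,"dz":0,"gripper":1},{"rx":0,"ry":0,"rz":0,"dx":8,"dy":-16,"dz":-5,"gripper":1},{"rx":0,"ry":0,"rz":0,"dx":6,"dy":-7,"dz":-15,"gripper":1},{"rx":0,"ry":0,"rz":0,"dx":4,"dy":-3,"dz":-20,"gripper":1},{"rx":0,"ry":0,"rz":0,"dx":1,"dy":0,"dz":-15,"gripper":1},{"rx":0,"ry":0,"rz":0,"dx":0,"dy":0,"dz":0,"gripper":1},{"rx":0,"ry":0,"rz":0,"dx":0,"dy":0,"dz":0,"gripper":1},{"rx":0,"ry":0,"rz":0,"dx":0,"dy":0,"dz":0,"gripper":1}]'
python3 - <<'E'
from rig import vision
from h import *
d=vision.get_image("wrist");P=cloud(d);z=P[...,2];a=d["image"];b=vision.get_image("scene")["image"][150:225,350:450]
for nm,lo,hi in(("bear",.046,.058),("spr",.022,.034)):
    m=(z>lo)&(z<hi)&(np.hypot(P[...,0]-.589,P[...,1]+.182)<.04);h=(P[m][:,:2]*1e5).astype(np.float32);c,r=cv2.minEnclosingCircle(h);print(nm,len(h),np.round(np.array(c)/1e5,4),r/1e5)
cv2.imwrite("pics/c8.png",np.hstack([cv2.resize(a,(400,300)),cv2.resize(b,(400,300),interpolation=2)])[...,::-1])
E
```

```text
time: 17.47
ee_pos: [0.414, 0.2939, 0.2965]
orientation: [180.0, -0.1, 72.6]
contact_force: [0.1, 0.8, 0.3]
width: 1.003
grasp_force: 0.0
time: 18.3
ee_pos: [0.5446, -0.059, 0.3198]
orientation: [179.9, -0.0, 72.6]
contact_force: [1.5, 0.7, -0.0]
width: 0.997
grasp_force: 0.0
time: 19.13
ee_pos: [0.6037, -0.1869, 0.2653]
orientation: [179.9, -0.0, 72.6]
contact_force: [-0.6, -0.1, 1.0]
width: 0.998
grasp_force: 0.0
bear 6209 [ 0.5896 -0.1834] 0.02598157470703125
spr 2170 [ 0.5882 -0.1815] 0.03320245849609375
```

View pics/c8.png

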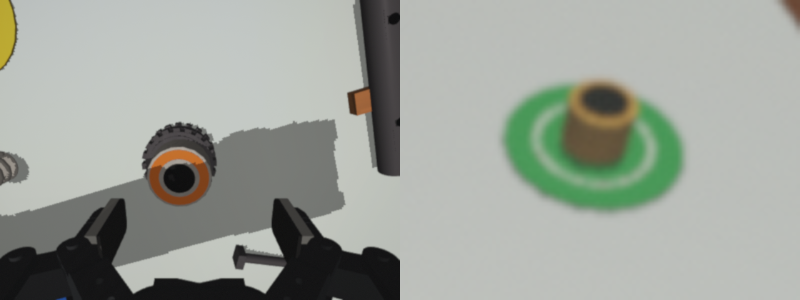

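The bush stands in its ring. The bearing is at (0.590, -0.1835), so I shift (-14, +3.5), go down 63.5, then close.

```bash
python3 -m jog '[{"rx":0,"ry":0,"rz":0,"dx":-7,"dy":1.5,"dz":0,"gripper":1},{"rx":0,"ry":0,"rz":0,"dx":-7,"dy":2,"dz":-8,"gripper":1},{"rx":0,"ry":0,"rz":0,"dx":0,"dy":0,"dz":-14,"gripper":1},{"rx":0,"ry":0,"rz":0,"dx":0,"dy":0,"dz":-14,"gripper":1},{"rx":0,"ry":0,"rz":0,"dx":0,"dy":0,"dz":-12,"gripper":1},{"rx":0,"ry":0,"rz":0,"dx":0,"dy":0,"dz":-9,"gripper":1},{"rx":0,"ry":0,"rz":0,"dx":0,"dy":0,"dz":-4.5,"gripper":1},{"rx":0,"ry":0,"rz":0,"dx":0,"dy":0,"dz":-2,"gripper":0.9},{"rx":0,"ry":0,"rz":0,"dx":0,"dy":0,"dz":0,"gripper":0.8},{"rx":0,"ry":0,"rz":0,"dx":0,"dy":0,"dz":0,"gripper":0.75}]' 50
python3 -m jog '[{"rx":0,"ry":0,"rz":0,"dx":0,"dy":0,"dz":0,"gripper":0.7},{"rx":0,"ry":0,"rz":0,"dx":0,"dy":0,"dz":0,"gripper":0.65},{"rx":0,"ry":0,"rz":0,"dx":0,"dy":0,"dz":0,"gripper":0.6},{"rx":0,"ry":0,"rz":0,"dx":0,"dy":0,"dz":0,"gripper":0.5},{"rx":0,"ry":0,"rz":0,"dx":0,"dy":0,"dz":0,"gripper":0.4},{"rx":0,"ry":0,"rz":0,"dx":0,"dy":0,"dz":0,"gripper":0.3},{"rx":0,"ry":0,"rz":0,"dx":0,"dy":0,"dz":0,"gripper":0.3},{"rx":0,"ry":0,"rz":0,"dx":0,"dy":0,"dz":0,"gripper":0.3},{"rx":0,"ry":0,"rz":0,"dx":0,"dy":0,"dz":0,"gripper":0.3},{"rx":0,"ry":0,"rz":0,"dx":0,"dy":0,"dz":0,"gripper":0.3}]' 50
```

```text
time: 20.07
ee_pos: [0.5896, -0.1836, 0.2006]
orientation: [180.0, -0.0, 72.5]
contact_force: [-0.4, -0.1, -0.0]
width: 0.751
grasp_force: 0.0
time: 20.9
ee_pos: [0.5896, -0.1837, 0.2012]
orientation: [179.9, 0.0, 72.5]
contact_force: [-1.1, 0.1, 5.1]
width: 0.591
grasp_force: 51.5
```

```bash
python3 -m jog '[{"rx":0,"ry":0,"rz":0,"dx":0,"dy":0,"dz":1,"gripper":0.3},{"rx":0,"ry":0,"rz":0,"dx":0,"dy":0,"dz":2,"gripper":0.3},{"rx":0,"ry":0,"rz":0,"dx":0,"dy":0,"dz":5,"gripper":0.3},{"rx":0,"ry":0,"rz":0,"dx":0,"dy":0,"dz":10,"gripper":0.3},{"rx":0,"ry":0,"rz":0,"dx":0,"dy":0,"dz":14,"gripper":0.3},{"rx":0,"ry":0,"rz":0,"dx":0,"dy":0,"dz":14,"gripper":0.3},{"rx":0,"ry":0,"rz":0,"dx":0,"dy":0,"dz":12,"gripper":0.3},{"rx":0,"ry":0,"rz":0,"dx":0,"dy":0,"dz":7,"gripper":0.3},{"rx":0,"ry":0,"rz":0,"dx":1,"dy":8,"dz":0,"gripper":0.3},{"rx":0,"ry":0,"rz":0,"dx":2,"dy":18,"dz":0,"gripper":0.3}]'
python3 -m jog '[{"rx":0,"ry":0,"rz":0,"dx":3,"dy":30,"dz":0,"gripper":0.3},{"rx":0,"ry":0,"rz":0,"dx":4,"dy":38,"dz":0,"gripper":0.3},{"rx":0,"ry":0,"rz":0,"dx":4,"dy":38,"dz":0,"gripper":0.3},{"rx":0,"ry":0,"rz":0,"dx":4,"dy":38,"dz":0,"gripper":0.3},{"rx":0,"ry":0,"rz":0,"dx":4,"dy":38,"dz":0,"gripper":0.3},{"rx":0,"ry":0,"rz":0,"dx":4,"dy":38,"dz":0,"gripper":0.3},{"rx":0,"ry":0,"rz":0,"dx":3,"dy":32,"dz":0,"gripper":0.3},{"rx":0,"ry":0,"rz":0,"dx":2,"dy":24,"dz":0,"gripper":0.3},{"rx":0,"ry":0,"rz":0,"dx":2,"dy":16,"dz":0,"gripper":0.3},{"rx":0,"ry":0,"rz":0,"dx":1,"dy":10,"dz":0,"gripper":0.3}]'
python3 -m jog '[{"rx":0,"ry":0,"rz":0,"dx":0,"dy":0,"dz":-8,"gripper":0.3},{"rx":0,"ry":0,"rz":0,"dx":0,"dy":0,"dz":-14,"gripper":0.3},{"rx":0,"ry":0,"rz":0,"dx":0,"dy":0,"dz":-16,"gripper":0.3},{"rx":0,"ry":0,"rz":0,"dx":0,"dy":0,"dz":-14,"gripper":0.3},{"rx":0,"ry":0,"rz":0,"dx":0,"dy":0,"dz":-12,"gripper":0.3},{"rx":0,"ry":0,"rz":0,"dx":0,"dy":0,"dz":-9,"gripper":0.3},{"rx":0,"ry":0,"rz":0,"dx":0,"dy":0,"dz":-5,"gripper":0.3},{"rx":0,"ry":0,"rz":0,"dx":0,"dy":0,"dz":-3,"gripper":0.3},{"rx":0,"ry":0,"rz":0,"dx":0,"dy":0,"dz":-1,"gripper":0.3},{"rx":0,"ry":0,"rz":0,"dx":0,"dy":0,"dz":0,"gripper":0.3}]'
python3 - <<'E'
from rig import vision
import cv2,numpy as np
a=vision.get_image("wrist")["image"];b=vision.get_image("scene")["image"][230:312,313:422]
cv2.imwrite("pics/c9.png",np.hstack([cv2.resize(a,(400,300)),cv2.resize(b,(400,300),interpolation=2)])[...,::-1])
E
```

```text
time: 21.73
ee_pos: [0.5921, -0.1597, 0.2658]
orientation: [179.9, 0.1, 72.3]
contact_force: [0.3, -0.6, -2.5]
width: 0.589
grasp_force: 52.2
time: 22.57
ee_pos: [0.6226, 0.1479, 0.2649]
orientation: [-179.9, -0.1, 72.7]
contact_force: [-0.3, -1.0, -2.0]
width: 0.591
grasp_force: 52.2
time: 23.4
ee_pos: [0.6235, 0.1444, 0.1836]
orientation: [180.0, -0.0, 72.5]
contact_force: [1.1, 0.4, -1.5]
width: 0.589
grasp_force: 52.2
```

View pics/c9.png

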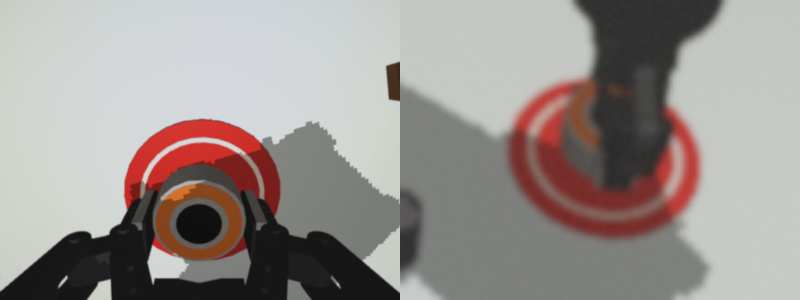

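The bearing is centred over the red ring (columns 141-264, bearing at 200). I'll lower the last 7.5 mm.

```bash
python3 -m jog '[{"rx":0,"ry":0,"rz":0,"dx":0,"dy":0,"dz":-1.5,"gripper":0.3},{"rx":0,"ry":0,"rz":0,"dx":0,"dy":0,"dz":-1.5,"gripper":0.3},{"rx":0,"ry":0,"rz":0,"dx":0,"dy":0,"dz":-1,"gripper":0.3},{"rx":0,"ry":0,"rz":0,"dx":0,"dy":0,"dz":-1,"gripper":0.3},{"rx":0,"ry":0,"rz":0,"dx":0,"dy":0,"dz":-1,"gripper":0.3},{"rx":0,"ry":0,"rz":0,"dx":0,"dy":0,"dz":-0.5,"gripper":0.3},{"rx":0,"ry":0,"rz":0,"dx":0,"dy":0,"dz":-0.5,"gripper":0.3},{"rx":0,"ry":0,"rz":0,"dx":0,"dy":0,"dz":-0.5,"gripper":0.3},{"rx":0,"ry":0,"rz":0,"dx":0,"dy":0,"dz":0,"gripper":0.3},{"rx":0,"ry":0,"rz":0,"dx":0,"dy":0,"dz":0,"gripper":0.3}]'
```

```text
time: 24.33
ee_pos: [0.6233, 0.1444, 0.1763]
orientation: [180.0, 0.0, 72.5]
contact_force: [-3.8, -1.4, 6.3]
width: 0.592
grasp_force: 52.7
```

The bearing is resting (6.3 N up). I'll release it and go back for the sprocket.

```bash
python3 -m jog '[{"rx":0,"ry":0,"rz":0,"dx":0,"dy":0,"dz":0,"gripper":0.65},{"rx":0,"ry":0,"rz":0,"dx":0,"dy":0,"dz":0,"gripper":0.75},{"rx":0,"ry":0,"rz":0,"dx":0,"dy":0,"dz":0,"gripper":0.85},{"rx":0,"ry":0,"rz":0,"dx":0,"dy":0,"dz":0,"gripper":0.95},{"rx":0,"ry":0,"rz":0,"dx":0,"dy":0,"dz":1,"gripper":1},{"rx":0,"ry":0,"rz":0,"dx":0,"dy":0,"dz":9,"gripper":1},{"rx":0,"ry":0,"rz":0,"dx":0,"dy":0,"dz":20,"gripper":1},{"rx":0,"ry":0,"rz":0,"dx":0,"dy":0,"dz":25,"gripper":1},{"rx":0,"ry":0,"rz":0,"dx":0,"dy":0,"dz":25,"gripper":1},{"rx":0,"ry":0,"rz":0,"dx":0,"dy":0,"dz":20,"gripper":1}]'
python3 -m jog '[{"rx":0,"ry":0,"rz":0,"dx":-1,"dy":-12,"dz":0,"gripper":1},{"rx":0,"ry":0,"rz":0,"dx":-3,"dy":-24,"dz":0,"gripper":1},{"rx":0,"ry":0,"rz":0,"dx":-4,"dy":-36,"dz":0,"gripper":1},{"rx":0,"ry":0,"rz":0,"dx":-4,"dy":-38,"dz":0,"gripper":1},{"rx":0,"ry":0,"rz":0,"dx":-4,"dy":-38,"dz":0,"gripper":1},{"rx":0,"ry":0,"rz":0,"dx":-4,"dy":-38,"dz":0,"gripper":1},{"rx":0,"ry":0,"rz":0,"dx":-4,"dy":-38,"dz":0,"gripper":1},{"rx":0,"ry":0,"rz":0,"dx":-4,"dy":-38,"dz":0,"gripper":1},{"rx":0,"ry":0,"rz":0,"dx":-4,"dy":-32,"dz":0,"gripper":1},{"rx":0,"ry":0,"rz":0,"dx":-2,"dy":-20,"dz":0,"gripper":1}]'
python3 -m jog '[{"rx":0,"ry":0,"rz":0,"dx":-1,"dy":-9,"dz":0,"gripper":1},{"rx":0,"ry":0,"rz":0,"dx":0,"dy":-3,"dz":-5,"gripper":1},{"rx":0,"ry":0,"rz":0,"dx":0,"dy":0,"dz":-12,"gripper":1},{"rx":0,"ry":0,"rz":0,"dx":0,"dy":0,"dz":-12,"gripper":1},{"rx":0,"ry":0,"rz":0,"dx":0,"dy":0,"dz":-6,"gripper":1},{"rx":0,"ry":0,"rz":0,"dx":0,"dy":0,"dz":0,"gripper":1},{"rx":0,"ry":0,"rz":0,"dx":0,"dy":0,"dz":0,"gripper":1},{"rx":0,"ry":0,"rz":0,"dx":0,"dy":0,"dz":0,"gripper":1},{"rx":0,"ry":0,"rz":0,"dx":0,"dy":0,"dz":0,"gripper":1},{"rx":0,"ry":0,"rz":0,"dx":0,"dy":0,"dz":0,"gripper":1}]'
python3 - <<'E'
from rig import vision
from h import *
d=vision.get_image("wrist");P=cloud(d);z=P[...,2];a=d["image"];b=vision.get_image("scene")["image"][230:312,313:422]
m=(z>.022)&(z<.034)&(np.hypot(P[...,0]-.589,P[...,1]+.182)<.04);h=(P[m][:,:2]*1e5).astype(np.float32);c,r=cv2.minEnclosingCircle(h);print(len(h),np.round(np.array(c)/1e5,4),r/1e5)
cv2.imwrite("pics/c10.png",np.hstack([cv2.resize(a,(400,300)),cv2.resize(b,(400,300),interpolation=2)])[...,::-1])
E
```

```text
time: 25.17
ee_pos: [0.6235, 0.1446, 0.2786]
orientation: [179.9, -0.1, 72.5]
contact_force: [0.0, -0.2, 0.3]
width: 1.0
grasp_force: 0.0
time: 26.0
ee_pos: [0.5881, -0.1746, 0.2759]
orientation: [180.0, 0.1, 72.3]
contact_force: [0.1, -0.6, 0.5]
width: 1.0
grasp_force: 0.0
time: 26.83
ee_pos: [0.5886, -0.1815, 0.2414]
orientation: [179.9, 0.0, 72.5]
contact_force: [-0.1, 0.2, 0.5]
width: 0.997
grasp_force: 0.0
9540 [ 0.5881 -0.1818] 0.0333807177734375
```

View pics/c10.png

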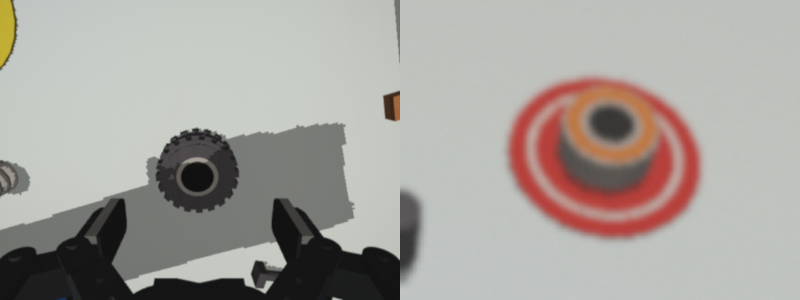

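The bearing is well inside its ring and the sprocket is under the tool. A bolt lies near the right finger, at about (260,272), so I'll check its distance before going down.

```bash
python3 - <<'E'
from h import *
P=cloud(np.load("scene0.npz"));q=P[305:350,112:145].reshape(-1,3);q=q[q[:,2]>.004];print(len(q),q.min(0).round(3),q.max(0).round(3))
t=np.radians(72.5);ax=np.array([np.sin(t),-np.cos(t)]);c=np.array([.588,-.1815])
r=q[:,:2]-c;al=r@ax;pe=r@np.array([np.cos(t),np.sin(t)]);i=np.argmin(np.hypot(*r.T))
print("along fingers",al.min(),al.max(),"across",pe.min(),pe.max(),"max across within |along|<65",pe[abs(al)<.065].max() if (abs(al)<.065).any() else None)
E
```

```text
258 [ 0.594 -0.342  0.004] [ 0.67  -0.299  0.02 ]
along fingers 0.04444657013318654 0.1242474813718075 across -0.12917812969249082 -0.10374209063811593 max across within |along|<65 -0.10374209063811593
```

The bolt is more than 100 mm off to the side of the fingers, so it's clear. Descending and gripping at 70 N.

```bash
python3 -m jog '[{"rx":0,"ry":0,"rz":0,"dx":-0.5,"dy":0,"dz":-6,"gripper":1},{"rx":0,"ry":0,"rz":0,"dx":0,"dy":0,"dz":-12,"gripper":1},{"rx":0,"ry":0,"rz":0,"dx":0,"dy":0,"dz":-14,"gripper":1},{"rx":0,"ry":0,"rz":0,"dx":0,"dy":0,"dz":-14,"gripper":1},{"rx":0,"ry":0,"rz":0,"dx":0,"dy":0,"dz":-10,"gripper":1},{"rx":0,"ry":0,"rz":0,"dx":0,"dy":0,"dz":-7,"gripper":1},{"rx":0,"ry":0,"rz":0,"dx":0,"dy":0,"dz":-4,"gripper":1},{"rx":0,"ry":0,"rz":0,"dx":0,"dy":0,"dz":-2,"gripper":1},{"rx":0,"ry":0,"rz":0,"dx":0,"dy":0,"dz":0,"gripper":0.95},{"rx":0,"ry":0,"rz":0,"dx":0,"dy":0,"dz":0,"gripper":0.9}]' 70
python3 -m jog '[{"rx":0,"ry":0,"rz":0,"dx":0,"dy":0,"dz":0,"gripper":0.85},{"rx":0,"ry":0,"rz":0,"dx":0,"dy":0,"dz":0,"gripper":0.8},{"rx":0,"ry":0,"rz":0,"dx":0,"dy":0,"dz":0,"gripper":0.75},{"rx":0,"ry":0,"rz":0,"dx":0,"dy":0,"dz":0,"gripper":0.7},{"rx":0,"ry":0,"rz":0,"dx":0,"dy":0,"dz":0,"gripper":0.6},{"rx":0,"ry":0,"rz":0,"dx":0,"dy":0,"dz":0,"gripper":0.5},{"rx":0,"ry":0,"rz":0,"dx":0,"dy":0,"dz":0,"gripper":0.5},{"rx":0,"ry":0,"rz":0,"dx":0,"dy":0,"dz":0,"gripper":0.5},{"rx":0,"ry":0,"rz":0,"dx":0,"dy":0,"dz":0,"gripper":0.5},{"rx":0,"ry":0,"rz":0,"dx":0,"dy":0,"dz":0,"gripper":0.5}]' 70
```

```text
time: 27.77
ee_pos: [0.5881, -0.1816, 0.1723]
orientation: [180.0, -0.0, 72.5]
contact_force: [0.5, -0.1, 0.5]
width: 0.901
grasp_force: 0.0
time: 28.6
ee_pos: [0.5881, -0.1816, 0.1729]
orientation: [180.0, 0.0, 72.5]
contact_force: [-2.5, 0.6, 7.3]
width: 0.749
grasp_force: 75.4
```

```bash
python3 -m jog '[{"rx":0,"ry":0,"rz":0,"dx":0,"dy":0,"dz":1,"gripper":0.5},{"rx":0,"ry":0,"rz":0,"dx":0,"dy":0,"dz":2,"gripper":0.5},{"rx":0,"ry":0,"rz":0,"dx":0,"dy":0,"dz":5,"gripper":0.5},{"rx":0,"ry":0,"rz":0,"dx":0,"dy":0,"dz":10,"gripper":0.5},{"rx":0,"ry":0,"rz":0,"dx":0,"dy":0,"dz":14,"gripper":0.5},{"rx":0,"ry":0,"rz":0,"dx":0,"dy":0,"dz":14,"gripper":0.5},{"rx":0,"ry":0,"rz":0,"dx":0,"dy":0,"dz":12,"gripper":0.5},{"rx":0,"ry":0,"rz":0,"dx":0,"dy":0,"dz":8,"gripper":0.5},{"rx":0,"ry":0,"rz":0,"dx":0,"dy":0,"dz":4,"gripper":0.5},{"rx":0,"ry":0,"rz":0,"dx":-6,"dy":-4,"dz":0,"gripper":0.5}]'
python3 -m jog '[{"rx":0,"ry":0,"rz":0,"dx":-14,"dy":-10,"dz":0,"gripper":0.5},{"rx":0,"ry":0,"rz":0,"dx":-22,"dy":-16,"dz":0,"gripper":0.5},{"rx":0,"ry":0,"rz":0,"dx":-26,"dy":-19,"dz":0,"gripper":0.5},{"rx":0,"ry":0,"rz":0,"dx":-28,"dy":-20,"dz":0,"gripper":0.5},{"rx":0,"ry":0,"rz":0,"dx":-28,"dy":-20,"dz":0,"gripper":0.5},{"rx":0,"ry":0,"rz":0,"dx":-24,"dy":-18,"dz":0,"gripper":0.5},{"rx":0,"ry":0,"rz":0,"dx":-18,"dy":-14,"dz":0,"gripper":0.5},{"rx":0,"ry":0,"rz":0,"dx":-12,"dy":-9,"dz":0,"gripper":0.5},{"rx":0,"ry":0,"rz":0,"dx":-7,"dy":-5,"dz":0,"gripper":0.5},{"rx":0,"ry":0,"rz":0,"dx":-3.5,"dy":-2.5,"dz":0,"gripper":0.5}]'
python3 -m jog '[{"rx":0,"ry":0,"rz":0,"dx":0,"dy":0,"dz":-6,"gripper":0.5},{"rx":0,"ry":0,"rz":0,"dx":0,"dy":0,"dz":-12,"gripper":0.5},{"rx":0,"ry":0,"rz":0,"dx":0,"dy":0,"dz":-13,"gripper":0.5},{"rx":0,"ry":0,"rz":0,"dx":0,"dy":0,"dz":-11,"gripper":0.5},{"rx":0,"ry":0,"rz":0,"dx":0,"dy":0,"dz":-8,"gripper":0.5},{"rx":0,"ry":0,"rz":0,"dx":0,"dy":0,"dz":-5,"gripper":0.5},{"rx":0,"ry":0,"rz":0,"dx":0,"dy":0,"dz":-3,"gripper":0.5},{"rx":0,"ry":0,"rz":0,"dx":0,"dy":0,"dz":-1,"gripper":0.5},{"rx":0,"ry":0,"rz":0,"dx":0,"dy":0,"dz":0,"gripper":0.5},{"rx":0,"ry":0,"rz":0,"dx":0,"dy":0,"dz":0,"gripper":0.5}]'
python3 - <<'E'
from rig import vision
import cv2,numpy as np
a=vision.get_image("wrist")["image"];b=vision.get_image("scene")["image"][190:272,72:181]
cv2.imwrite("pics/c11.png",np.hstack([cv2.resize(a,(400,300)),cv2.resize(b,(400,300),interpolation=2)])[...,::-1])
E
```

```text
time: 29.43
ee_pos: [0.5828, -0.1847, 0.2434]
orientation: [179.8, -0.1, 72.6]
contact_force: [-0.1, 0.1, -5.2]
width: 0.75
grasp_force: 78.2
time: 30.27
ee_pos: [0.3979, -0.3199, 0.2414]
orientation: [-179.9, 0.0, 72.4]
contact_force: [-0.3, 0.6, -4.2]
width: 0.747
grasp_force: 78.3
time: 31.1
ee_pos: [0.3996, -0.3193, 0.1833]
orientation: [180.0, 0.0, 72.5]
contact_force: [0.0, -0.7, -5.2]
width: 0.748
grasp_force: 78.3
```

View pics/c11.png

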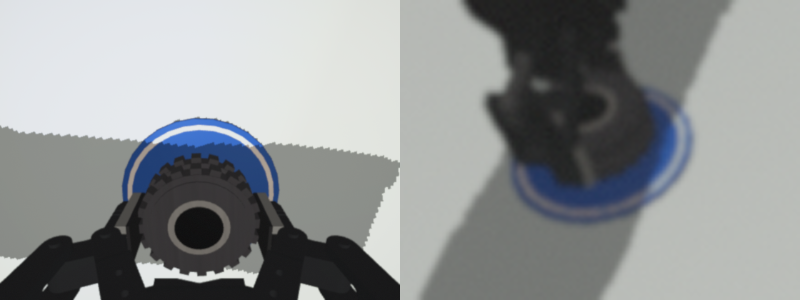

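The sprocket is centred over the blue ring (columns 127-275, sprocket at 200). I'll lower the last 8 mm.

```bash
python3 -m jog '[{"rx":0,"ry":0,"rz":0,"dx":0,"dy":0,"dz":-1.5,"gripper":0.5},{"rx":0,"ry":0,"rz":0,"dx":0,"dy":0,"dz":-1.5,"gripper":0.5},{"rx":0,"ry":0,"rz":0,"dx":0,"dy":0,"dz":-1,"gripper":0.5},{"rx":0,"ry":0,"rz":0,"dx":0,"dy":0,"dz":-1,"gripper":0.5},{"rx":0,"ry":0,"rz":0,"dx":0,"dy":0,"dz":-1,"gripper":0.5},{"rx":0,"ry":0,"rz":0,"dx":0,"dy":0,"dz":-0.5,"gripper":0.5},{"rx":0,"ry":0,"rz":0,"dx":0,"dy":0,"dz":-0.5,"gripper":0.5},{"rx":0,"ry":0,"rz":0,"dx":0,"dy":0,"dz":-0.5,"gripper":0.5},{"rx":0,"ry":0,"rz":0,"dx":0,"dy":0,"dz":0,"gripper":0.5},{"rx":0,"ry":0,"rz":0,"dx":0,"dy":0,"dz":0,"gripper":0.5}]'
```

```text
time: 32.03
ee_pos: [0.3994, -0.3191, 0.1759]
orientation: [-180.0, 0.0, 72.5]
contact_force: [-3.3, 3.1, 5.6]
width: 0.755
grasp_force: 79.7
```

The sprocket is resting: force went from -5 to +5.6 N. I'll release it, rise clear and check the whole scene.

```bash
python3 -m jog '[{"rx":0,"ry":0,"rz":0,"dx":0,"dy":0,"dz":0,"gripper":0.8},{"rx":0,"ry":0,"rz":0,"dx":0,"dy":0,"dz":0,"gripper":0.9},{"rx":0,"ry":0,"rz":0,"dx":0,"dy":0,"dz":0,"gripper":1},{"rx":0,"ry":0,"rz":0,"dx":0,"dy":0,"dz":0,"gripper":1},{"rx":0,"ry":0,"rz":0,"dx":0,"dy":0,"dz":0,"gripper":1},{"rx":0,"ry":0,"rz":0,"dx":0,"dy":0,"dz":2,"gripper":1},{"rx":0,"ry":0,"rz":0,"dx":0,"dy":0,"dz":8,"gripper":1},{"rx":0,"ry":0,"rz":0,"dx":0,"dy":0,"dz":20,"gripper":1},{"rx":0,"ry":0,"rz":0,"dx":0,"dy":0,"dz":30,"gripper":1},{"rx":0,"ry":0,"rz":0,"dx":0,"dy":0,"dz":30,"gripper":1}]'
python3 -m jog '[{"rx":0,"ry":0,"rz":0,"dx":0,"dy":0,"dz":30,"gripper":1},{"rx":0,"ry":0,"rz":0,"dx":0,"dy":-5,"dz":30,"gripper":1},{"rx":0,"ry":0,"rz":0,"dx":0,"dy":-12,"dz":20,"gripper":1},{"rx":0,"ry":0,"rz":0,"dx":0,"dy":-20,"dz":10,"gripper":1},{"rx":0,"ry":0,"rz":0,"dx":0,"dy":-25,"dz":0,"gripper":1},{"rx":0,"ry":0,"rz":0,"dx":0,"dy":-25,"dz":0,"gripper":1},{"rx":0,"ry":0,"rz":0,"dx":0,"dy":-20,"dz":0,"gripper":1},{"rx":0,"ry":0,"rz":0,"dx":0,"dy":-10,"dz":0,"gripper":1},{"rx":0,"ry":0,"rz":0,"dx":0,"dy":0,"dz":0,"gripper":1},{"rx":0,"ry":0,"rz":0,"dx":0,"dy":0,"dz":0,"gripper":1}]'
python3 - <<'E'
from rig import vision
from h import *
for n,S in(("scene",((336,198),(210,213))),("side",((317,291),(342,195)))):
    d=vision.get_image(n);P=cloud(d)
    for a,b in S:
        q=P[b-14:b+15,a-9:a+10].reshape(-1,3);q=q[(q[:,2]>.01)&(q[:,2]<.06)];print(n,len(q),fit(q[:,:2],.015).round(4) if len(q)>9 else None)
    if n=="scene":cv2.imwrite("pics/f.png",cv2.resize(d["image"][150:320,80:450,::-1],(800,368),interpolation=2))
E
```

```text
time: 32.87
ee_pos: [0.3991, -0.3188, 0.2665]
orientation: [-179.9, -0.1, 72.6]
contact_force: [1.3, -0.1, -0.5]
width: 0.998
grasp_force: 0.0
time: 33.7
ee_pos: [0.3996, -0.4354, 0.3554]
orientation: [-180.0, -0.1, 72.5]
contact_force: [0.1, 0.7, 0.4]
width: 1.001
grasp_force: 0.0
scene 209 [0.4359 0.135 ]
scene 224 [ 0.4141 -0.1391]
side 336 [0.4336 0.1363]
side 212 [ 0.4119 -0.1381]
```

View pics/f.png

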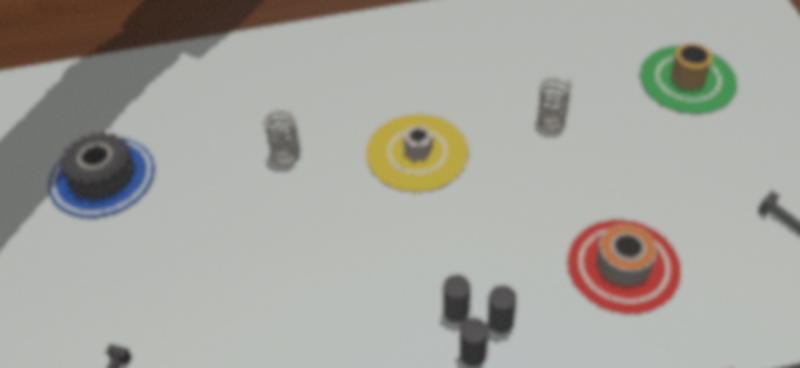

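All four parts stand on their mats and both springs are where they were. I'll check the sprocket's offset from its mat in one camera's own frame, because it looks slightly left in the picture.

```bash
python3 - <<'E'
from rig import vision
from h import *
M={"scene":{"blue":(.4006,-.3200),"yellow":(.448,-.0098),"green":(.4154,.2965),"red":(.6255,.1428)},"side":{"blue":(.3986,-.3175),"yellow":(.443,-.0051),"green":(.4135,.2997),"red":(.6221,.1465)}}
H={"blue":(.033,.031),"yellow":(.0145,.025),"green":(.0195,.035),"red":(.026,.027)}
for n in M:
    P=cloud(vision.get_image(n)).reshape(-1,3)
    for k,c in M[n].items():
        r,h=H[k];q=P[(np.hypot(*(P[:,:2]-c).T)<.05)&(P[:,2]>.008)]
        s=q[q[:,2]<h-.004];print(n,k,"off mm",((fit(s[:,:2],r)-c)*1e3).round(1),"top",np.percentile(q[:,2],98).round(4),"margin 12")
E
```

```text
scene blue off mm [-4.  -0.3] top 0.0325 margin 12
scene yellow off mm [-4.3  1.3] top 0.0267 margin 12
scene green off mm [-2.1  0.6] top 0.0368 margin 12
scene red off mm [-3.2  1.1] top 0.0293 margin 12
side blue off mm [-1.3 -5. ] top 0.0316 margin 12
side yellow off mm [ 0.  -4.6] top 0.0259 margin 12
side green off mm [-1.4 -3.3] top 0.0359 margin 12
side red off mm [-0.9 -3.1] top 0.0283 margin 12
```

All offsets are at most about 5 mm against a 12 mm margin, and the tops are at the expected heights. I'm handing the job in.

```bash
python3 -c "
from rig import job
print(job.close_job())"
```

```text
the job is handed in; nothing more can be done
None
```

The stack came apart from the top down, each part now stands upright inside the white ring on its own mat, both springs measured unmoved, and the job was handed in at about 34 s.

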